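Close the bench mould press on a packed mould: home, contact, quarter turn

ROBOT

A 6-joint arm with a two-finger parallel gripper is mounted at the origin on the work surface. World frame = base frame: x ahead of the robot, y to its left, z up, the work surface at z = 0. Lengths are in m, angles in rad, forces in N, time in s.
With the tool pointing down it reaches from about 0.275 to 0.825 m from the base axis. Payload 4.9 kg.
Tool frame: the origin (TCP) lies midway between the tips of the shut fingers; the grasp point (between the pads) lies 19 mm behind it (bot.grip_depth is the distance from the TCP to the grasp point, in m); z points along the fingers, y is the line along which they close (so a half turn about z gives the same grasp; the last joint's range is limited). The gripper opens to 85 mm and grips with 20 to 120 N. Pads are 22 mm wide; open, the fingers measure 114 mm over their backs; the gripper's body (76 mm by 85 mm) begins 54 mm behind the grasp point. The pads swing forward as they close: fully open they stand 13 mm farther back than shut.
Start: joints at [-1.459, 0.326, -0.193, 1.052, 0, 1.437], TCP at [0.134, -0.533, 0.231] pointing down, gripper open.
Joint ranges: [-2.65, 2.65], [-0.97, 1.79], [-1.3, 1.35], [-1.93, 2.1], [-1.47, 1.37], [-3.14, 3.14]. Speed limits (rad/s): [2.57, 2.57, 3.14, 3.14, 3.14, 3.14].

INTERFACE

Orientations are given as a unit quaternion [w, x, y, z].
In Python, from cell import bot gives the robot as it stands. Calls block until the motion is done:
- bot.move_pose(position, orientation): joint-space move of the TCP to a pose.
- bot.move_linear(position, speed=0.15, rotation=None, until_force=None): straight line of the TCP; rotation=None keeps the orientation; speed is the mean speed in m/s. With until_force (N) it stops when the force on the tool has changed by that much, and returns True; else False.
- bot.goto_joints(angles): joint-space move.
- bot.set_gripper(opening, grasp_force=None): opening from 0.0 (shut) to 1.0 (fully open); grasp_force is the grip in N (None keeps the last); returns when the fingers have stopped.
- bot.wait(seconds).
- bot.solve_ik(position, orientation): joint angles nearest the present ones, or None.
- bot.camera(name): name is "scene" or "top" or "wrist"; returns the picture (384x512x3 uint8, red, green, blue); there is no depth.
- bot.calibration(name): a dict with "mtx" (3x3 intrinsics, pixels), "extrinsics" (4x4, takes a point from world to camera coordinates); the wrist camera has in their place "hand_eye" (4x4, takes a point from camera to tool coordinates, whose origin is the TCP and whose axes are the flange's). Camera axes: x right, y down, z forward; pixel columns grow to the right and rows downward; lengths in m; the calibration is good to about 2 mm. A picture is of the moment at which its call begins: read the wrist's pose just before it. calibration takes no time and is no camera call.
A pose or a line that the arm cannot do raises bot.PlanningError and nothing moves.
- bot.close_job(): hands the job in; it is judged then, once.
Trained networks look in the newest picture that a camera, given by its name, has taken for a name from the list of things; names that differ only in an ending like _2 or _b are one class to them, and where a whole thing is asked for, a point or a joint stands for the part that bears it (a point fixed in the world has none). Each returns a list of dicts, best first, with "confidence" (0 to 1); they miss things now and then, are a little off and sometimes report something else, mostly with a low value. They report only what shows in the picture. A call takes as long as a camera call. They do not tell look-alikes from the thing itself.
- bot.search_frame(camera, thing): "bbox" ([left, top, width, height] in pixels, round what is visible of it).
Readings, each from a call of its own:
- bot.read_clock(): time.
- bot.read_joint_positions(): joint angles.
- bot.read_joint_vel(): joint speeds.
- bot.read_joint_efforts(): joint torques, N m.
- bot.read_position(): TCP position.
- bot.read_tool_rot(): TCP orientation.
- bot.read_ft_force(): force on the tool from outside, world axes, zero at the start.
- bot.read_moment(): the same for the moment, N m.
- bot.read_gripper_width(): opening from 0.0 (shut) to 1.0 (fully open).
- bot.read_finger_force(): force on a finger pad.
Only numpy, scipy, OpenCV 4.12 (cv2) and the standard library are available. Lean on these libraries where they do the work, as an engineer would, in place of code of your own. Each camera call takes 0.05 s, during which the arm holds its last target. There are 200 camera calls.

TASK

The packed mould has only been set part-way into the jeweller's mould press: push it fully home, square against the two stop pins at the back of the lower platen, without ramming it. Then wind the handwheel clockwise until you feel the upper platen just meet the mould's cover plate, give it one further quarter turn from there and no more, and let go, leaving the press wound down. Leave the other things on the bench where they are.

Things in the scene. Friction and masses are not known exactly. Their poses are not given: they have to be found in the camera images.
- press: Green press, fixed, base 225 x 250 x 34 mm. Origin: on the bench under the screw axis; -x = open front, turned to the right (yaw 0.85 to 1.4; place varies too). In its frame, mm: base x -130 to 95; columns d 22 at y +-102; crosshead x +-28, y +-122, z 143 to 177. No room for a gripper above the mould: reach its front face with the tool leaning back about 40 degrees.
- stops (a point): Point on the lower platen midway between the front faces of the two steel stop pins, where the mould's rear face stops: press frame x 50, y 0, z 55 mm. Pins d 10, 19 mm tall, at y -25 and +25. The dark steel lower platen, level, top at z 55, reaches from x -100 to 70 and y -75 to 75 mm of the press frame.
- platen: Upper dark steel platen: x +-40, y +-75 mm in the press frame, 16 mm thick, with a green yoke above; it carries screw and handwheel. Origin: centre of its underside, on the screw axis, axes as the press. Underside at z 113 mm in the press frame at wheel angle 0, sinking 10 mm a clockwise turn (1.592 mm per rad).
- wheel (a joint): Handwheel angle, rad, growing clockwise seen from above = platen down, 10 mm a turn. Starts 0 to 4.4, stops at 18. Handle direction in the press frame: pi - angle (at 0 it points to the front). Free turning takes a steady 0.62 N m (10 N at the handle); once the platen bears on the mould, some 0.24 N m more per rad (3.7 N at the handle). It stays where it is left.
- wheel_handle (a point): On the axis of the handwheel's black upright grip, 20 mm below its top. Grip: round, d 22, 60 mm tall, spinning freely on its pin, 64 mm off the screw axis. Its foot, 40 mm below this point, stands on the steel rim (ring radius 74, 13 mm thick, three red spokes; hub d 32, top 37 mm below this point). 272 mm above the bench at wheel angle 0, sinking 1.592 mm per rad.
- mould: Aluminium frame 100 (x) x 72 (y) x 30 mm, 0.85 kg, packed with springy orange rubber carrying a 5 mm steel cover plate, 98 x 70 mm. Cover top 39.5 to 44 mm above the underside, differing from run to run, not measured; it gives 1 mm per 95 N or so. Origin: centre of the underside. Starts on the lower platen 30 to 45 mm short of home (origin on the screw axis), slightly off-centre and askew.
- spare_frame: Bystander: empty aluminium mould frame 100 x 72 x 30 mm on the bench; origin at the centre of its underside.
- bur_jar: Bystander: grey jar of burs, 44 mm diameter, 80 mm tall with burs; origin under its centre.
- tin: Bystander: flat round metal tin, 74 mm diameter, 23 mm high; origin under its centre.
- hammer: Bystander: hammer 260 mm long lying on the bench; origin under its middle.
- spatula: Bystander: small spatula 170 mm long lying on the bench; origin under its middle.
- bench_block: Bystander: square steel bench block 64 x 64 x 19 mm; origin under its centre.
- pliers: Bystander: pliers with blue handles, 135 mm long, lying on the bench; origin under the pivot.
Things that resemble listed ones, but are neither listed nor needed, are in the scene too. Leave any yellow look-alike of the mould alone.

How it is judged:
On the way, in this order (a step that is already met when the one before it is completed fails the run):
1. the mould is fully home, square against both stop pins (x of mould in the frame of press above -0.0025 m and y of mould in the frame of press between -0.012 and 0.012 m and angle between the x axis of mould and the x axis of press, either way round below 0.06 rad and z of mould in the frame of press between 0.052 and 0.058 m and angle between mould's own z axis and vertical below 0.03 rad), for 0.1 s.
2. the upper platen, wound down, bears on the mould's cover plate with the mould still home (all of step 1 and contact force between platen and mould above 10 N), for 0.1 s.
At the end, for the whole second after the job is handed in: Mould flat on the lower platen, within 2.5 mm of the pins, 12 mm of the middle, square to 0.06 rad; platen pressing it with 168 to 304 N (0.18 to 0.32 turn past contact; a quarter is 236 N); wheel and mould at rest; bystanders within 20 mm of their places; robot touching nothing (all of step 1 and contact force between platen and mould between 168 and 304 N and velocity of joint wheel between -0.05 and 0.05 rad/s and linear speed of mould below 0.01 m/s and distance of each of spare_frame, bur_jar, tin, hammer, spatula, bench_block, pliers from where it was at the start of the episode below 0.02 m).
It fails at once if the mould is overpressed (more than 355 N, over 0.37 of a turn past contact) (contact force between platen and mould above 355 N).
It fails at once if the mould is rammed (more than 60 N from the robot) (contact force between mould and the fingers above 60 N or contact force between mould and the arm above 60 N).
It fails at once if a bystander is moved by more than 20 mm (distance of any of spare_frame, bur_jar, tin, hammer, spatula, bench_block, pliers from where it was at the start of the episode above 0.02 m).
It also fails if it takes over 72 s, if anything falls off the work surface, if the arm or the gripper's body presses on something with over 40 N, if the wrist force passes 120 N, or if a joint passes its speed limit or range.

## Working session

There is one attempt and no reset: what is moved stays moved. The work goes in short steps, each a Python script; the robot and the scene stay as the last script left them, time stands still between calls to the robot, and variables do not carry over. Pictures are saved under pics/ and viewed, at most 10 in all, crops included, and the job is handed in when it is done.

```bash
ls; mkdir -p pics; python3 - <<'E'
from cell import bot
import cv2,numpy as np
ims=[]
for c in("scene","top"):
    im=bot.camera(c); cv2.imwrite(f"pics/{c}0.png",im[:,:,::-1])
    cal=bot.calibration(c); print(c,np.round(cal["mtx"],1).tolist(),np.round(cal["extrinsics"],4).tolist())
    for t in("press","platen","wheel_handle","mould","spare_frame"):
        print(t,[(np.round(d["bbox"]).tolist(),round(d["confidence"],2)) for d in bot.search_frame(c,t)])
print(bot.read_clock(), bot.calibration("wrist"))
E
```

```text
pics
scene [[414.4, 0.0, 255.2], [0.0, 414.4, 193.1], [0.0, 0.0, 1.0]] [[-0.5163, 0.8563, 0.016, 0.2241], [0.6532, 0.4058, -0.6392, -0.2033], [-0.5538, -0.3196, -0.7689, 1.6405], [0.0, 0.0, 0.0, 1.0]]
press [([195.0, 207.0, 101.0, 98.0], 0.74), ([210.0, 209.0, 74.0, 62.0], 0.4)]
platen [([214.0, 206.0, 62.0, 67.0], 0.72)]
wheel_handle [([217.0, 206.0, 61.0, 55.0], 0.91), ([336.0, 215.0, 26.0, 22.0], 0.32)]
mould [([276.0, 188.0, 25.0, 34.0], 0.63)]
spare_frame [([349.0, 252.0, 33.0, 38.0], 0.72)]
top [[470.3, 0.0, 254.7], [0.0, 470.3, 186.4], [0.0, 0.0, 1.0]] [[0.0273, -0.9996, 0.0065, 0.0181], [-0.9934, -0.0279, -0.1109, 0.4983], [0.1111, -0.0034, -0.9938, 1.7712], [0.0, 0.0, 0.0, 1.0]]
press [([203.0, 118.0, 86.0, 83.0], 0.82), ([220.0, 117.0, 43.0, 54.0], 0.51)]
platen [([217.0, 119.0, 47.0, 50.0], 0.73)]
wheel_handle [([216.0, 119.0, 49.0, 53.0], 0.82)]
mould [([233.0, 214.0, 21.0, 27.0], 0.68), ([246.0, 154.0, 15.0, 22.0], 0.54)]
spare_frame [([146.0, 187.0, 28.0, 25.0], 0.54)]
0.6 {'mtx': array([[281.89978355,   0.        , 254.42401016],
       [  0.        , 281.89978355, 188.91850611],
       [  0.        ,   0.        ,   1.        ]]), 'hand_eye': array([[-1.15576556e-03, -9.59077584e-01, -2.83141047e-01,
         7.21455962e-02],
       [ 9.99999160e-01, -1.27472496e-03,  2.35909090e-04,
         3.08018645e-04],
       [-5.87182080e-04, -2.83140537e-01,  9.59078251e-01,
        -1.41735859e-01],
       [ 0.00000000e+00,  0.00000000e+00,  0.00000000e+00,
         1.00000000e+00]])}
```

```bash
python3 - <<'E'
import cv2,numpy as np
a=cv2.imread("pics/top0.png")[95:265,130:350]; b=cv2.imread("pics/scene0.png")[160:330,170:390]
a=cv2.resize(a,None,fx=3.5,fy=3.5,interpolation=2);b=cv2.resize(b,None,fx=3.5,fy=3.5,interpolation=2)
cv2.imwrite("pics/t1.png",a);cv2.imwrite("pics/s1.png",b)
E
```

```text
(no output)
```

View pics/t1.png

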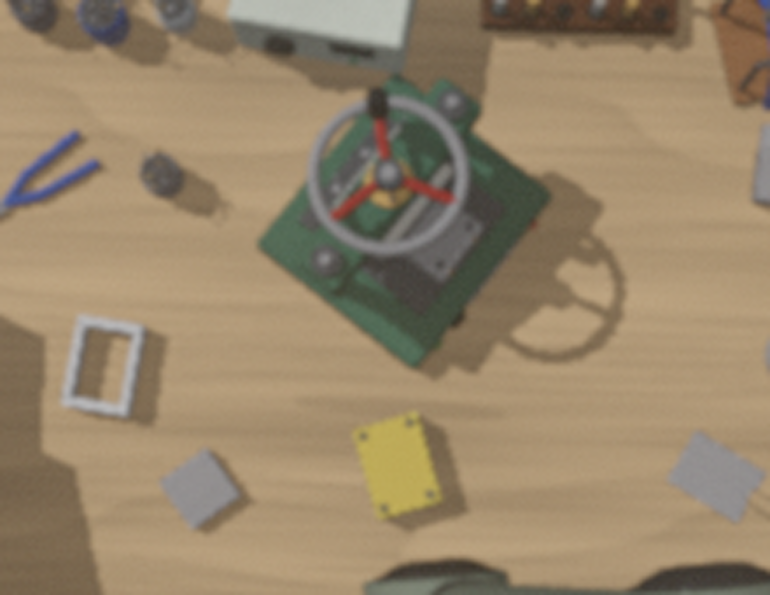

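View pics/s1.png

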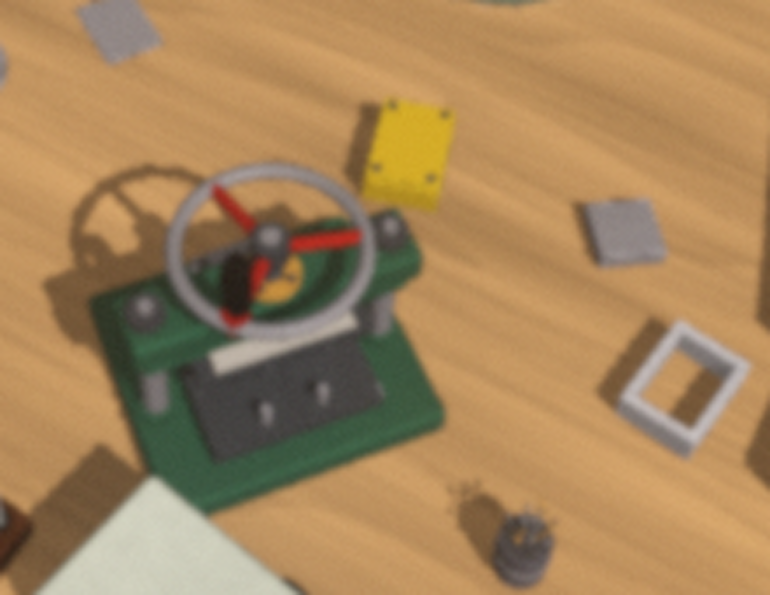

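Top crop: press at centre, the grey mould in it at full-image pixel (256,164), and the wheel handle at (238,125). In the scene crop the stop pins show at (246,276) and (262,270).

Candidates for the mould:
- (256,164) top: grey part inside the press, which is the one I want.
- (243,228) top: yellow block, a decoy.
- (159,199) top: empty spare frame.
- (187,235) and (334,230) top: flat grey plates.

Next I fit the press pose, then take a close wrist view from the front.

```bash
cat >h.py <<'E'
from cell import bot
import cv2,numpy as np,json
from scipy.optimize import least_squares
from scipy.spatial.transform import Rotation as R
def proj(cal,P,ext=None):
    E=cal["extrinsics"] if ext is None else ext
    c=(E[:3,:3]@np.atleast_2d(P).T).T+E[:3,3]; p=(cal["mtx"]@c.T).T
    return p[:,:2]/p[:,2:]
def wrist_ext():
    H=bot.calibration("wrist")["hand_eye"]; T=np.eye(4)
    q=np.array(bot.read_tool_rot()); T[:3,:3]=R.from_quat(q[[1,2,3,0]]).as_matrix(); T[:3,3]=bot.read_position()
    return np.linalg.inv(T@H)
def Pm(pose,p):
    p=np.atleast_2d(p).astype(float); c,s=np.cos(pose[2]),np.sin(pose[2])
    return np.c_[p[:,0]*c-p[:,1]*s+pose[0],p[:,0]*s+p[:,1]*c+pose[1],p[:,2]]
def quat(M):
    q=R.from_matrix(M).as_quat(); return q[[3,0,1,2]]
def toolR(pose,zd,yd):  # press-frame directions of tool z and y
    z=np.array(zd,float);z/=np.linalg.norm(z);y=np.array(yd,float);y/=np.linalg.norm(y)
    return R.from_euler("z",pose[2]).as_matrix()@np.c_[np.cross(y,z),y,z]
E
cat >fit.py <<'E'
from h import *
obs=[("top",(-.13,.125,.034),(418,365)),("top",(-.13,-.125,.034),(551,195)),("top",(.095,.125,.034),(261,243)),
("top",(0,0,.23),(389,172)),
("scene",(.095,.125,.034),(444,410)),("scene",(.095,-.125,.034),(205,514)),("scene",(-.13,-.125,.034),(91,298)),
("scene",(.055,-.025,.074),(265,404)),("scene",(.055,.025,.074),(321,382))]
off={"top":(130,95),"scene":(170,160)}
cal={c:bot.calibration(c) for c in off}
def res(q):
    r=[]
    for c,p,u in obs: r.append(proj(cal[c],Pm(q,p))[0]-(np.array(u)/3.5+off[c]))
    return np.array(r).ravel()
s=least_squares(res,[.6,0,1.0],loss="soft_l1"); pose=s.x; print(pose,np.round(res(pose).reshape(-1,2),1).tolist())
hb=[("top",(377,103)),("scene",(237,275))]
for a in [None]:
    def rh(v): 
        P=(.064*np.cos(np.pi-v[0]),.064*np.sin(np.pi-v[0]),.272-.001592*v[0])
        return np.concatenate([proj(cal[c],Pm(pose,P))[0]-(np.array(u)/3.5+off[c]) for c,u in hb])
    best=min((least_squares(rh,[g]) for g in np.arange(0,4.5,.5)),key=lambda s:s.cost)
    print("wheel",best.x,rh(best.x))
json.dump(pose.tolist(),open("pose.json","w"))
# candidate view poses
for x,z,t in [(-.22,.2,40),(-.2,.16,40),(-.16,.16,40),(-.16,.13,40),(-.07,.068,40),(-.0585,.068,40)]:
  for sg in (1,-1):
    th=np.deg2rad(t); M=toolR(pose,(np.sin(th),0,-np.cos(th)),(0,sg,0))
    print(x,z,sg,np.round(M[:,0],2),bot.solve_ik(Pm(pose,(x,0,z))[0],quat(M)))
E
python3 fit.py
```

```text
[0.62001447 0.0827824  0.94046701] [[-0.3, 1.2], [1.5, -1.5], [-1.9, 0.2], [0.0, -0.2], [1.6, -0.8], [-10.3, 0.0], [-2.0, -1.5], [0.4, 0.4], [0.6, 0.7]]
wheel [3.88388116] [ 0.06777322 -1.08077579  0.32209502 -0.44844947]
-0.22 0.2 1 [-0.45 -0.62 -0.64] [-0.75578684  0.27441151 -0.55852404  0.8424729   0.69155492 -1.73397037]
-0.22 0.2 -1 [0.45 0.62 0.64] [-0.75578684  0.27441151 -0.55852404  0.8424729   0.69155492  1.40762228]
-0.2 0.16 1 [-0.45 -0.62 -0.64] [-0.71127672  0.32437056 -0.61334624  0.70082448  0.69538727 -1.67630382]
-0.2 0.16 -1 [0.45 0.62 0.64] [-0.71127672  0.32437056 -0.61334624  0.70082448  0.69538727  1.46528884]
-0.16 0.16 1 [-0.45 -0.62 -0.64] [-0.62244359  0.31820476 -0.62202393  0.62395089  0.69810561 -1.56050239]
-0.16 0.16 -1 [0.45 0.62 0.64] [-0.62244359  0.31820476 -0.62202393  0.62395089  0.69810561  1.58109027]
-0.16 0.13 1 [-0.45 -0.62 -0.64] [-0.62244359  0.36530986 -0.65313596  0.54573377  0.69810561 -1.56050239]
-0.16 0.13 -1 [0.45 0.62 0.64] [-0.62244359  0.36530986 -0.65313596  0.54573377  0.69810561  1.58109027]
-0.07 0.068 1 [-0.45 -0.62 -0.64] [-0.4294443   0.48445522 -0.6917563   0.22869244  0.68137474 -1.31098255]
-0.07 0.068 -1 [0.45 0.62 0.64] [-0.4294443   0.48445522 -0.6917563   0.22869244  0.68137474  1.8306101 ]
-0.0585 0.068 1 [-0.45 -0.62 -0.64] [-0.4059476   0.48756663 -0.68698369  0.21166839  0.67727797 -1.28124309]
-0.0585 0.068 -1 [0.45 0.62 0.64] [-0.4059476   0.48756663 -0.68698369  0.21166839  0.67727797  1.86034956]
```

```bash
python3 - <<'E'
from h import *
pose=json.load(open("pose.json"))
th=np.deg2rad(40); M=toolR(pose,(np.sin(th),0,-np.cos(th)),(0,1,0))
bot.move_pose(Pm(pose,(-.2,0,.16))[0],quat(M))
E_=wrist_ext(); im=bot.camera("wrist"); cv2.imwrite("pics/w1.png",im[:,:,::-1]); np.save("w1.npy",E_)
print(bot.read_clock(),[(d["bbox"],d["confidence"]) for d in bot.search_frame("wrist","mould")])
o=im[:,:,::-1].copy(); cal=bot.calibration("wrist")
for p in [(-.1,.075,.055),(-.1,-.075,.055),(-.13,.125,.034),(-.13,-.125,.034),(-.028,.122,.143),(-.028,-.122,.143),(0.05,0.02,.055),(0.05,-.02,.055)]:
    u=proj(cal,Pm(pose,p),E_)[0]; print(p,np.round(u)); cv2.drawMarker(o,tuple(int(v) for v in u),(0,0,255),0,8)
cv2.imwrite("pics/w1o.png",cv2.resize(o,None,fx=1.5,fy=1.5,interpolation=2))
E
```

```text
3.275 [([412.8, 42.7, 99.2, 121.9], 0.72), ([215.1, 187.1, 72.1, 67.0], 0.65), ([167.0, 255.3, 178.6, 35.9], 0.19)]
(-0.1, 0.075, 0.055) [326. 186.]
(-0.1, -0.075, 0.055) [185. 186.]
(-0.13, 0.125, 0.034) [379. 153.]
(-0.13, -0.125, 0.034) [132. 153.]
(-0.028, 0.122, 0.143) [367. 290.]
(-0.028, -0.122, 0.143) [145. 289.]
(0.05, 0.02, 0.055) [269. 242.]
(0.05, -0.02, 0.055) [242. 242.]
```

View pics/w1o.png

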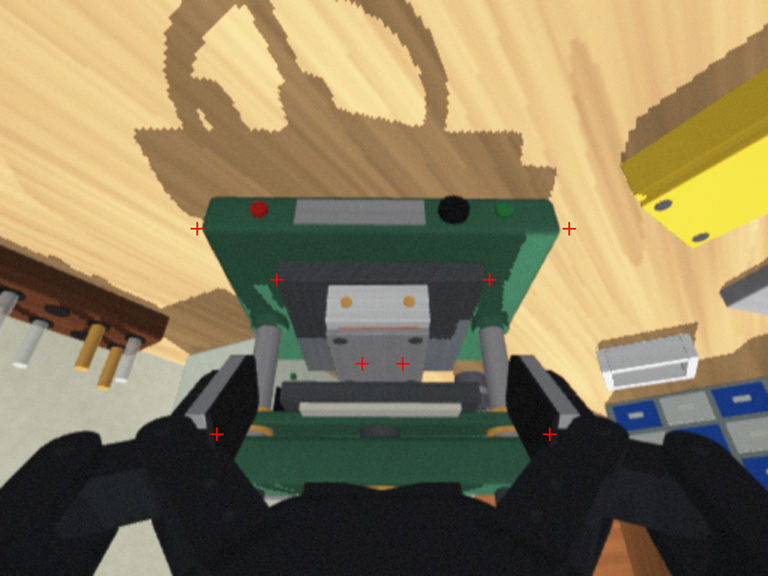

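Wrist picture (shown inverted): the grey mould's front face sits at (378,305) in the 1.5x view, about 3–4 mm off-centre, and the pin/platen area lies behind it. The yellow decoy at (700,180) is off the press on the bench. I'll refine the press pose with the columns and caps.

```bash
cat >fit2.py <<'E'
from h import *
exec(open("fit.py").read().split("hb=")[0].split("s=least")[0].replace("from h import *",""))
obs=[o for o in obs if o[2]!=(205,514)]
W=np.load("w1.npy"); cw=bot.calibration("wrist")
caps=[("top",-.102,(452,103)),("top",.102,(325,262)),("scene",-.102,(146,306)),("scene",.102,(390,229))]
def res2(v):
    q=v[:3]; r=list(res(q))
    for c,y,u in caps: r+=list(proj(cal[c],Pm(q,(0,y,v[3])))[0]-(np.array(u)/3.5+off[c]))
    for y,u,row in [(-.102,267.5,350),(.102,492.5,350)]:
        Z=np.linspace(.04,.14,60); p=proj(cw,Pm(q,np.c_[0*Z,0*Z+y,Z]),W)
        r.append(np.interp(row/1.5,p[:,1],p[:,0])-u/1.5)
    p=proj(cw,Pm(q,[(-.13,.125,.034),(-.13,-.125,.034),(-.1,.075,.055),(-.1,-.075,.055)]),W)
    r+=[p[:2,0].mean()-381.5/1.5,p[2:,0].mean()-384/1.5]
    return np.array(r)
s=least_squares(res2,[.62,.083,.94,.18],loss="soft_l1"); pose=s.x[:3]; print(s.x,np.round(res2(s.x),1).tolist())
json.dump(pose.tolist(),open("pose.json","w"))
# mould front face corners in wrist pic (1.5x): bottom(z .055) and frame top (z .085)
def rm(v):
    c,n=np.cos(v[2]),np.sin(v[2]); P=[]
    for y,z in [(-.036,.055),(.036,.055),(-.036,.085),(.036,.085)]: P.append((v[0]-.05*c-y*n,v[1]-.05*n+y*c,z))
    return (proj(cw,Pm(pose,P),W)-np.array([(329,286),(428,286),(326,325),(431,325)])/1.5).ravel()
m=least_squares(rm,[-.035,0,0]); print("mould",m.x,np.round(rm(m.x),1))
E
python3 fit2.py
```

```text
[0.62076811 0.08230969 0.93076771 0.18458955] [-0.6, 1.1, 1.7, -1.2, -1.9, -0.3, 0.2, -0.4, 1.2, -0.2, -2.0, -1.8, -0.1, 0.5, 0.2, 1.0, 0.4, -0.4, 0.7, -1.0, -0.7, 0.7, -0.6, -0.4, -0.0, 2.4, 1.2, -0.6]
mould [-0.04040193 -0.00281702  0.00945548] [-0.   0.8  0.2  0.7 -0.1 -0.8 -0.1 -0.8]
```

```bash
python3 - <<'E'
import cv2
a=cv2.imread("pics/w1.png")[165:275,160:350]
cv2.imwrite("pics/w1c.png",cv2.resize(a,None,fx=4,fy=4,interpolation=2))
E
```

```text
(no output)
```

View pics/w1c.png

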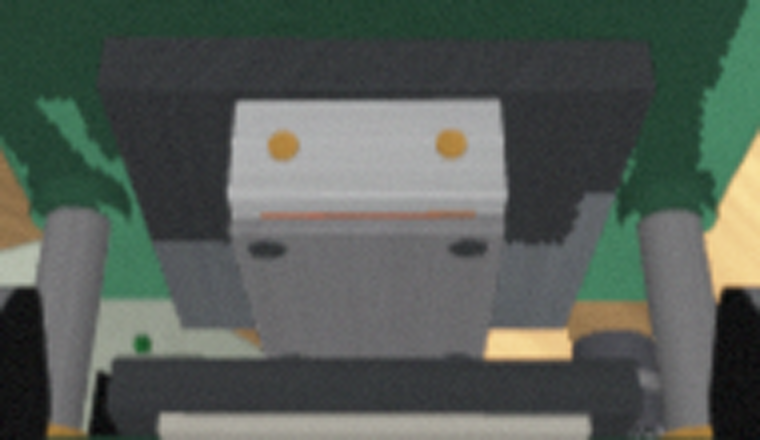

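Confirmed: the grey packed mould is on the lower platen, with its front bottom edge at crop row 100. It is about 40 mm short, 3 mm off-centre and nearly square. Pushing now.

```bash
python3 - <<'E'
from h import *
pose=json.load(open("pose.json"))
th=np.deg2rad(40); M=toolR(pose,(np.sin(th),0,-np.cos(th)),(0,1,0))
inv=lambda p:(R.from_euler("z",-pose[2]).as_matrix()@(np.array(p)-[pose[0],pose[1],0])).round(4)
bot.set_gripper(.47)
bot.move_linear(Pm(pose,(-.2,-.0025,.16))[0],rotation=quat(M),speed=.1)
bot.move_linear(Pm(pose,(-.13,-.0025,.064))[0])
print(bot.read_ft_force(),bot.read_clock())
r=bot.move_linear(Pm(pose,(-.07,-.0025,.064))[0],speed=.04,until_force=15); print(r,inv(bot.read_position()),bot.read_ft_force())
r=bot.move_linear(Pm(pose,(-.040,-.0025,.064))[0],speed=.012,until_force=15); print(r,inv(bot.read_position()),bot.read_ft_force(),bot.read_clock())
E_=wrist_ext(); im=bot.camera("wrist"); cv2.imwrite("pics/w2.png",im[:,:,::-1]); np.save("w2.npy",E_)
cv2.imwrite("pics/w2c.png",cv2.resize(im[120:330,120:390,::-1],None,fx=2.8,fy=2.8,interpolation=2))
E
```

```text
[-0.24959394 -0.11052049  0.29464543] 5.025
False [-0.0703 -0.0027  0.0637] [-3.43687421 -3.60419951  1.77995018]
True [-0.0536 -0.0029  0.0633] [-2.42602229 -1.94700537  2.59922541] 8.1583
```

View pics/w2c.png

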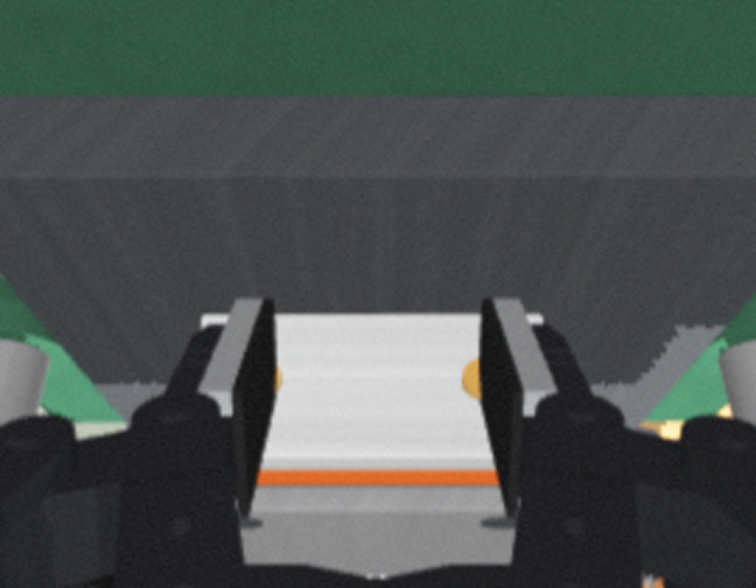

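The picture shows both fingertips on the mould's front face, front-bottom edge at crop row 315. I'll push once more, gently, to confirm the pins, and measure front edge to platen edge.

```bash
python3 - <<'E'
from h import *
pose=json.load(open("pose.json")); cw=bot.calibration("wrist")
inv=lambda p:(R.from_euler("z",-pose[2]).as_matrix()@(np.array(p)-[pose[0],pose[1],0])).round(4)
r=bot.move_linear(Pm(pose,(-.040,-.0025,.064))[0],speed=.008,until_force=25); print(r,inv(bot.read_position()),bot.read_ft_force(),bot.read_clock())
bot.wait(.2); print(inv(bot.read_position()),bot.read_ft_force())
W=np.load("w2.npy")
def ray(u,z):
    d=np.linalg.inv(cw["mtx"])@[u[0],u[1],1]; Ti=np.linalg.inv(W); d=Ti[:3,:3]@d; o=Ti[:3,3]
    return inv(o+d*(z-o[2])/d[2])
for n,u in [("mouldL",(201,315)),("mouldR",(543,315)),("platL",(150,178)),("platR",(600,178))]: print(n,ray(np.array(u)/2.8+120,.055))
E
```

```text
True [-0.0536 -0.0026  0.0624] [-2.09070709 -2.43300854  1.99109621] 8.9
[-0.0536 -0.0027  0.0623] [-1.64025849 -2.38020625  1.38647219]
mouldL [-0.0483 -0.0402  0.055 ]
mouldR [-0.0481  0.0316  0.055 ]
platL [-0.0986 -0.0388  0.055 ]
platR [-0.0984  0.0319  0.055 ]
```

Home: the mould front is 50.3 mm behind the platen edge (nominal 50), y about -4 mm, square. Next: back off and take the wheel handle.

```bash
cat >>h.py <<'E'
def hpt(pose,a,r=.064): return Pm(pose,(r*np.cos(np.pi-a),r*np.sin(np.pi-a),.272-.001592*a))[0]
def down(yaw): return R.from_euler("z",yaw).as_matrix()@np.diag([1.,-1,-1])
E
python3 - <<'E'
from h import *
pose=json.load(open("pose.json"))
bot.move_linear(Pm(pose,(-.13,-.0025,.066))[0],speed=.1)
bot.move_linear(Pm(pose,(-.22,-.0025,.20))[0],speed=.15)
im=bot.camera("top"); cv2.imwrite("pics/t3.png",im[:,:,::-1]); im2=bot.camera("scene"); cv2.imwrite("pics/s3.png",im2[:,:,::-1])
# ik check over the circle for tool yaws
j0=bot.read_joint_positions(); print(np.round(j0,2),bot.read_clock())
for yaw in np.arange(-3.1,3.1,.4):
    js=[bot.solve_ik(hpt(pose,a)+[0,0,dz],quat(down(yaw))) for a in np.arange(3.8,10.2,.7) for dz in (-.019,.05)]
    if all(j is not None for j in js):
        js=np.array(js); print(round(yaw,2),np.round(js.min(0),2),np.round(js.max(0),2))
# handle angle in top pic via dark blob
E
```

```text
[-0.75  0.27 -0.56  0.83  0.68 -1.71] 11.3417
-3.1 [-0.09  0.31 -0.14  1.09  0.   -0.13] [0.12 0.59 0.42 1.41 0.   0.07]
-2.7 [-0.09  0.31 -0.14  1.09  0.   -0.53] [ 0.12  0.59  0.42  1.41  0.   -0.33]
-2.3 [-0.09  0.31 -0.14  1.09  0.   -0.93] [ 0.12  0.59  0.42  1.41  0.   -0.73]
-1.9 [-0.09  0.31 -0.14  1.09  0.   -1.33] [ 0.12  0.59  0.42  1.41  0.   -1.13]
-1.5 [-0.09  0.31 -0.14  1.09  0.   -1.73] [ 0.12  0.59  0.42  1.41  0.   -1.53]
-1.1 [-0.09  0.31 -0.14  1.09  0.   -2.13] [ 0.12  0.59  0.42  1.41  0.   -1.93]
-0.7 [-0.09  0.31 -0.14  1.09  0.   -2.53] [ 0.12  0.59  0.42  1.41  0.   -2.33]
-0.3 [-0.09  0.31 -0.14  1.09  0.   -2.93] [ 0.12  0.59  0.42  1.41  0.   -2.73]
0.1 [-0.09  0.31 -0.14  1.09  0.   -3.13] [0.12 0.59 0.42 1.41 0.   3.13]
0.5 [-0.09  0.31 -0.14  1.09  0.    2.55] [0.12 0.59 0.42 1.41 0.   2.76]
0.9 [-0.09  0.31 -0.14  1.09  0.    2.15] [0.12 0.59 0.42 1.41 0.   2.36]
1.3 [-0.09  0.31 -0.14  1.09  0.    1.75] [0.12 0.59 0.42 1.41 0.   1.96]
1.7 [-0.09  0.31 -0.14  1.09  0.    1.35] [0.12 0.59 0.42 1.41 0.   1.56]
2.1 [-0.09  0.31 -0.14  1.09  0.    0.95] [0.12 0.59 0.42 1.41 0.   1.16]
2.5 [-0.09  0.31 -0.14  1.09  0.    0.55] [0.12 0.59 0.42 1.41 0.   0.76]
2.9 [-0.09  0.31 -0.14  1.09  0.    0.15] [0.12 0.59 0.42 1.41 0.   0.36]
```

```bash
python3 - <<'E'
from h import *
pose=json.load(open("pose.json"))
bot.set_gripper(.7)
bot.move_linear(Pm(pose,(-.25,-.0025,.38))[0],speed=.25)
bot.move_pose(hpt(pose,3.88)+[0,0,.09],quat(down(-3.1)))
W=wrist_ext(); np.save("w4.npy",W); im=bot.camera("wrist"); cal=bot.calibration("wrist")
o=im[:,:,::-1].copy()
for a in (3.68,3.88,4.08):
    u=proj(cal,hpt(pose,a)+[0,0,.02],W)[0]; print(a,u); cv2.drawMarker(o,tuple(int(v) for v in u),(0,255,255),0,8)
u=proj(cal,Pm(pose,(0,0,.272-.00618-.037)),W)[0]; print("hub",u); cv2.drawMarker(o,tuple(int(v) for v in u),(255,255,0),0,8)
cv2.imwrite("pics/w4.png",im[:,:,::-1]);cv2.imwrite("pics/w4o.png",cv2.resize(o,None,fx=1.5,fy=1.5)); print(bot.read_clock())
E
```

```text
3.68 [271.7781371 197.1303893]
3.88 [256.04137464 200.84112286]
4.08 [239.94174081 201.5098028 ]
hub [245.30150456 115.83737805]
14.1667
```

View pics/w4o.png

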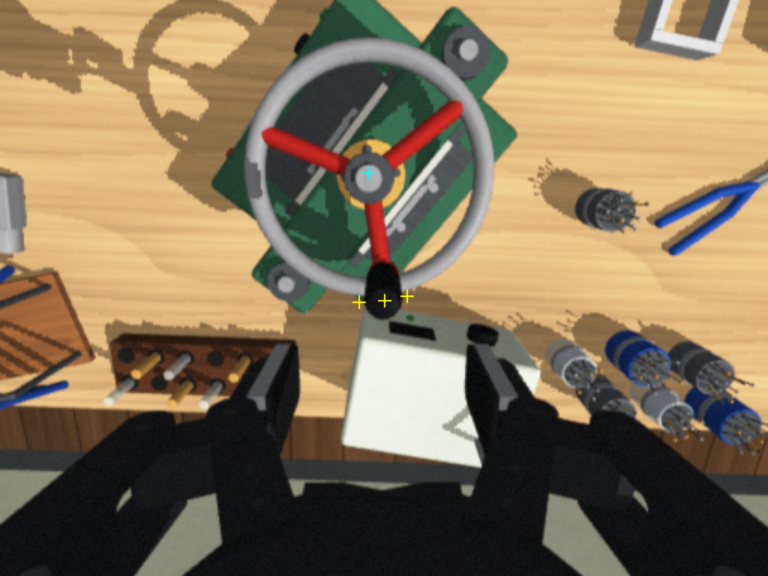

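Handle top is at (382,300) and the hub at (368,176) in the 1.5x view. Both match the prediction (wheel about 3.90 rad). I'll grip the handle and wind a first part, logging the force.

```bash
cat >wind.py <<'E'
from h import *
pose=json.load(open("pose.json")); Q=quat(down(-3.1)); D=np.array([0,0,-.019])
def ang(p,near):
    q=R.from_euler("z",-pose[2]).as_matrix()@(np.array(p)-[pose[0],pose[1],0])
    a=np.pi-np.arctan2(q[1],q[0]); a+=2*np.pi*round((near-a)/2/np.pi)
    return a,np.hypot(q[0],q[1])
def tang(a):  # clockwise tangent, world
    f=pose[2]+np.pi-a; return np.array([np.sin(f),-np.cos(f),0])
def step(a,speed,n=1):
    bot.move_linear(hpt(pose,a)+D,speed=speed)
    F=np.mean([bot.read_ft_force() for _ in range(n)],axis=0); p=bot.read_position(); ar,r=ang(p,a)
    t=tang(ar); rad=np.array([-t[1],t[0],0])
    m=[ar,-F@t,F@rad,F[2],r]
    with open("log.txt","a") as f: f.write(" ".join(f"{v:.4f}" for v in m)+"\n")
    return m
E
python3 - <<'E'
from wind import *
bot.move_linear(hpt(pose,3.9)+D,speed=.08); print(bot.read_ft_force())
bot.set_gripper(0.0,grasp_force=30); print(bot.read_gripper_width(),bot.read_ft_force(),ang(bot.read_position(),3.9),bot.read_clock())
for a in np.arange(4.1,6.6,.2): print(np.round(step(a,.05),3))
print(bot.read_clock())
E
```

```text
[ 0.20722227 -0.43433507  0.08563657]
0.24543111386150293 [-1.39256236  1.61960801  1.65139325] (np.float64(3.8926944332722293), np.float64(0.06418426377594508)) 16.1083
[4.072 7.138 0.071 2.66  0.064]
[ 4.27   6.55  -1.2    2.298  0.064]
[ 4.47   5.958 -0.637  2.454  0.064]
[ 4.67   5.348 -1.253  1.924  0.064]
[ 4.869  6.259 -2.465  1.6    0.064]
[ 5.07   5.712 -2.08   0.061  0.064]
[ 5.269  5.644 -2.418 -0.784  0.064]
[ 5.468  6.181 -2.307  0.651  0.064]
[ 5.667  5.838 -3.716 -0.03   0.064]
[ 5.865  5.868 -2.449 -0.316  0.064]
[ 6.063  5.43  -2.102 -2.203  0.064]
[ 6.26   5.826 -1.393 -1.823  0.064]
[ 6.458  5.642 -0.408 -1.523  0.064]
21.4167
```

```bash
python3 - <<'E'
from wind import *
import time
base=[]
for a in np.arange(6.66,12.6,.2):
    m=step(a,.04,n=4); base.append(m[1]); print(np.round(m,2))
    if len(base)>6 and np.mean(base[-3:])>np.median(base[:6])+1.8: break
print(bot.read_clock(), [np.round(bot.read_ft_force(),2).tolist() for _ in range(3)])
E
```

```text
[ 6.61  6.34 -1.2   0.03  0.06]
[6.81 5.38 0.08 1.02 0.06]
[7.01 6.77 0.11 2.98 0.06]
[7.22 6.27 1.64 3.24 0.06]
[7.42 6.46 1.37 4.56 0.06]
[7.62 6.18 2.12 6.41 0.06]
[7.83 6.9  3.39 7.29 0.06]
[8.03 7.1  3.09 7.62 0.06]
[8.23 5.65 2.96 6.99 0.06]
[8.43 6.21 2.42 6.82 0.06]
[8.63 6.07 2.57 6.64 0.06]
[8.83 5.82 1.74 6.13 0.06]
[9.03 6.12 2.17 5.42 0.06]
[9.23 5.84 1.85 5.48 0.06]
[9.43 7.03 0.56 4.65 0.06]
[9.63 6.89 1.39 4.31 0.06]
[ 9.83  7.2  -0.1   4.23  0.06]
[10.03  6.04 -0.79  3.96  0.06]
[10.23  6.74 -0.57  3.12  0.06]
[10.43  6.83 -0.71  2.97  0.06]
[10.63  6.13 -1.69  2.33  0.06]
[10.83  6.44 -1.    1.04  0.06]
[11.03  6.22 -2.51  0.68  0.06]
[11.23  5.54 -1.96  0.03  0.06]
[11.43  6.69 -2.16 -0.39  0.06]
[11.62  6.51 -2.23 -1.28  0.06]
[11.82  7.27 -2.6  -1.25  0.06]
[12.01  7.24 -3.07 -3.41  0.06]
[12.21  8.52 -2.48 -3.05  0.06]
[12.4   9.85 -3.13 -3.93  0.06]
35.3583 [[10.19, -1.71, -3.93], [10.19, -1.71, -3.93], [10.19, -1.71, -3.93]]
```

```bash
python3 - <<'E'
from wind import *
for a in np.arange(12.56,12.95,.1): print(np.round(step(a,.04,n=4),2))
d=np.loadtxt("log.txt")
for lo in (8,9.5):
  e=d[d[:,0]>lo]
  for fixed in (None,3.7):
    f=lambda v:v[0]+(v[2] if fixed is None else fixed)*np.maximum(0,e[:,0]-v[1])-e[:,1]
    s=least_squares(f,[6.3,11.6,3.7],loss="soft_l1",f_scale=.7); print(lo,fixed,s.x)
print(bot.read_clock())
E
```

```text
[12.49 10.   -1.81 -3.03  0.06]
[12.59  9.71 -1.34 -3.89  0.06]
[12.69 11.09 -1.26 -3.39  0.06]
[12.79 11.22 -0.7  -2.72  0.06]
8 None [ 6.36323588 11.69694746  4.45598301]
8 3.7 [ 6.35059787 11.55867093  3.7       ]
9.5 None [ 6.49482021 11.72647727  4.45598298]
9.5 3.7 [ 6.49293086 11.59713955  3.7       ]
36.5917
```

```bash
python3 - <<'E'
from wind import *
for a in (13.0,13.1,13.22): print(np.round(step(a,.03,n=2),2))
bot.set_gripper(.7); p=np.array(bot.read_position()); print(bot.read_ft_force())
bot.move_linear(p+[0,0,.1],speed=.08)
bot.move_linear(p+[-.12,-.1,.15],speed=.2)
bot.wait(.3)
T=bot.camera("top"); S=bot.camera("scene"); cv2.imwrite("pics/t5.png",T[:,:,::-1]); cv2.imwrite("pics/s5.png",S[:,:,::-1])
v=np.hstack([T[95:265,130:350],S[160:330,170:390]])[:,:,::-1]
cv2.imwrite("pics/v5.png",cv2.resize(v,None,fx=1.8,fy=1.8,interpolation=2))
# check: same wrist view as before over the handle
W=wrist_ext(); cal=bot.calibration("wrist"); w=bot.camera("wrist")[:,:,::-1].copy()
for a in (12.7,13.13,13.58):
    u=proj(cal,hpt(pose,a)+[0,0,.02],W)[0]; print(a,u); cv2.drawMarker(w,tuple(int(x) for x in u),(0,255,255),0,8)
cv2.imwrite("pics/w5.png",cv2.resize(w,None,fx=1.5,fy=1.5)); print(bot.read_clock())
E
```

```text
[12.92 13.24 -0.28 -2.02  0.06]
[13.02 11.73  1.91 -0.8   0.06]
[13.14 12.68  1.4   0.38  0.06]
[-0.17311692 -0.31017009 -0.65032878]
12.7 [316.25900968 312.07510907]
13.13 [339.10791869 300.5022752 ]
13.58 [366.05409201 297.74662632]
41.0917
```

View pics/w5.png

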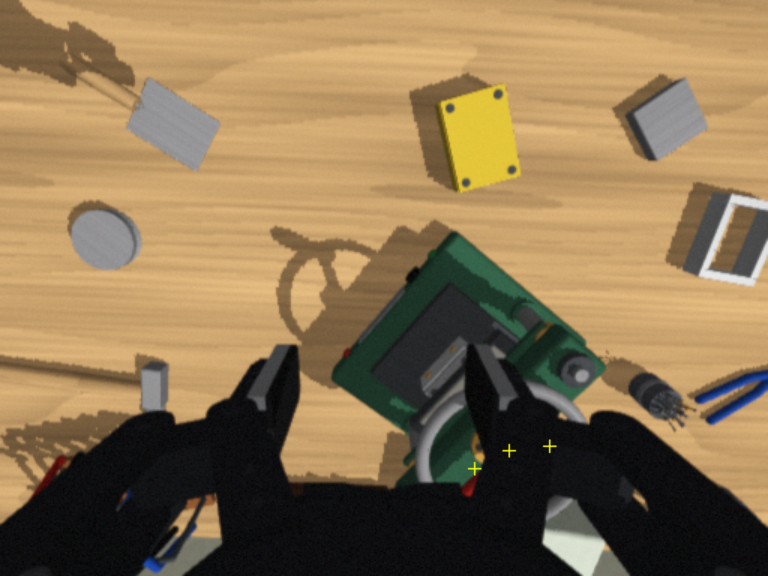

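View pics/v5.png

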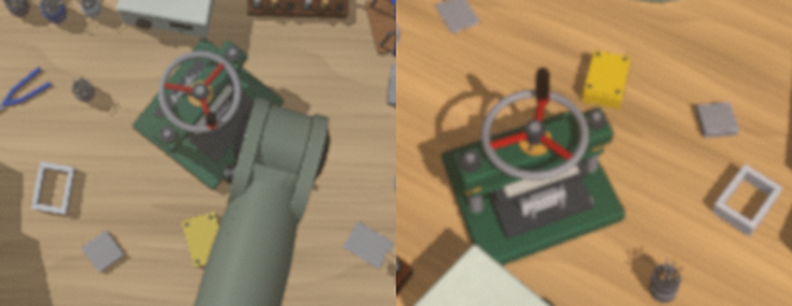

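The mould is at the pins in the scene view and the bystanders are unmoved. I'll check the handle against the projection, then hand in.

```bash
python3 - <<'E'
from wind import *
for c,o in (("top",(247.8,162.8)),("scene",(251.7,205.6))):
    print(c,o,[(a,proj(bot.calibration(c),hpt(pose,a))[0].round(1).tolist()) for a in (12.7,13.14,13.58)])
d=np.loadtxt("log.txt"); e=d[d[:,0]>8]
for k in (None,3.7):
    f=lambda v:v[0]+(k or v[2])*np.maximum(0,e[:,0]-v[1])-e[:,1]
    print(least_squares(f,[6.3,11.6,3.7],loss="soft_l1",f_scale=.7).x)
E
```

```text
top (247.8, 162.8) [(12.7, [254.4, 155.9]), (13.14, [247.3, 160.2]), (13.58, [239.1, 161.1])]
scene (251.7, 205.6) [(12.7, [241.1, 203.1]), (13.14, [251.4, 203.1]), (13.58, [261.0, 206.6])]
[ 6.36323588 11.69060098  4.44037931]
[ 6.35065047 11.52437386  3.7       ]
```

Handle is at about 13.14 rad; contact was at about 11.55 rad, so it sits about a quarter turn past.

```bash
python3 -c "
from cell import bot
print(bot.close_job())"
```

```text
the job is handed in; nothing more can be done
None
```

I pushed the mould home and square against both pins, wound the press about a quarter turn past the contact I felt (estimated 1.45–1.6 rad), released the wheel, and handed the job in; no verdict came back.

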